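Tap the brass nut blank for the proofing press

ROBOT

A 7-joint arm with a two-finger parallel gripper is mounted at the origin on the work surface. World frame = base frame: x ahead of the robot, y to its left, z up, the work surface at z = 0. Lengths are in m, angles in rad, forces in N, time in s.
With the tool pointing down it reaches from about 0.425 to 0.875 m from the base axis. Payload 8.4 kg.
Tool frame: the origin (TCP) lies at the very end of the fingers, on their centre line; the grasp point (between the pads) lies 19 mm behind it (tcp_to_grasp is the z of the grasp point in the tool frame, in m); z points along the fingers, y is the line along which they close (so a half turn about z gives the same grasp; the last joint's range is limited). The gripper opens to 85 mm and grips with 20 to 120 N. Pads are 22 mm wide; open, the fingers measure 114 mm over their backs; the gripper's body (76 mm by 85 mm) begins 54 mm behind the grasp point. The pads swing forward as they close: fully open they stand 13 mm farther back than shut.
Start: joints at [-0.099, 0.333, 0.04, 1.465, -0.013, 1.343, -0.059], TCP at [0.65, -0, 0.231] pointing down, gripper open.
Joint ranges: [-2.58, 2.58], [-0.38, 2.09], [-1.3, 1.39], [0.25, 2.4], [-1.5, 4.64], [0.08, 2.09], [-2.65, 2.65]. Speed limits (rad/s): [2.22, 2.22, 2.79, 2.79, 3.14, 3.14, 3.14].

INTERFACE

Orientations are given as [roll, pitch, yaw] about the fixed x, y, z axes, in that order (R = Rz(yaw) Ry(pitch) Rx(roll)).
In Python, from plant import * gives the robot as it stands.
- The arm moves only by the tool arm_command, never from a script. Its argument "increments" is one flat list of numbers, 6 for each row, row after row: the shift along the world's x, y, z in cm, then the turn, a rotation vector about the world's x, y, z in rad. In form: [dx, dy, dz, wx, wy, wz, dx, dy, dz, wx, wy, wz, ...]. A call has exactly 8 rows; each row shifts and turns the commanded pose from where the row before left it; what a row does not reach is not made up. A row lasts 1/10 s, in which the tool goes at most 50 mm and 8.59 degrees, less where a joint would pass 70% of its speed; a pose out of reach is approached as far as the arm can. A call is refused whole if a number of a shift passes 5 or a number of a turn 0.15, either way. A call with a gripper value outside its range is refused whole. "jaw" is the opening, from 0 (shut) to 1 (fully open), set as the call begins (left out, the last holds). The fingers move at their own pace and stop on an object; "force" is the grip in N (left out, the last holds). Time passes only in rows, so rows that do not move let the fingers close, or fill a call up. It gives the time, the measured TCP pose, the force, the opening and the grip force at its end, in the units of the state.
- get_state(): the state, without advancing time (a new reading comes with each control period).
- read_camera(name): name is "scene" or "side" or "wrist"; returns a dict with "image" (400x640x3 uint8, red, green, blue), "depth" (400x640 float32, m along the optical axis (not along the pixel's ray), 0 where there is no reading), "fov_y" (degrees; the focal length in pixels is half the picture's height over the tangent of half this angle, whatever the lens; pixels are square), "cx", "cy" (the principal point, pixels), "R" (3x3) and "t" (3): a world point X has camera coordinates R X + t; the wrist camera has in their place "tool_from_camera" (4x4, takes a point from camera to tool coordinates, whose origin is the TCP and whose axes are the flange's). Camera axes: x right, y down, z forward; pixel columns grow to the right and rows downward; lengths in m; the calibration is good to about 2 mm. A picture is of the moment at which its call begins: read the wrist's pose just before it.
- sign_off(): hands the job in; it is judged then, once.
The state is a dict: "time_s": time; "joint_pos": joint angles; "qd": joint speeds; "tau": joint torques, N m; "ee_pos": TCP position; "orientation": TCP orientation; "force": force on the tool from outside, world axes, zero at the start; "ft_torque": the same for the moment, N m; "finger_gap": finger opening in m; "gripper_force": force on a finger pad.
Only numpy, scipy, OpenCV 4.12 (cv2) and the standard library are available. Lean on these libraries where they do the work, as an engineer would, in place of code of your own. Each camera call takes 0.05 s, during which the arm holds its last target. There are 200 camera calls.

TASK

In the print studio, cut the thread in the brass nut blank with the tap crank that has the orange knob: turn it clockwise (seen from above) half a turn forward to the yellow mark, pause, a quarter turn back to the black mark, pause, then half a turn forward again until the arm points at the green mark and the red collar sits on the blank. Let go and leave the crank there; do not turn the crank with the blue knob, which is finished.

Things in the scene. Friction and masses are not known exactly. Their poses are not given: they have to be found in the camera images.
- tap_station: Fixed round grey base, 160 mm wide, 14 thick, with a brass nut blank (46 mm wide, top 44 mm up) in dark jaws. Origin: centre of its underside, on the bench; z is the axis of tap and crank. Marks 71 mm from the axis, clockwise from above: white (start) at its +x, black (1/4 turn) -y, yellow (1/2) -x, green (3/4, full depth) +y. Left or right of a like station with blue knob and aluminium blank.
- orange_knob (a point): Centre of the upright orange crank knob, 120 mm up at the start. Knob: round, 25 mm diameter, from 92 to 145 mm up, 50 mm from the tap's axis; it revolves freely on the crank, so a gripper carrying it round need not turn. The steel arm under it tops out at 89 mm, the hub on the axis (30 mm wide) at 94 mm. Knob, arm and tap sink 8 mm per full turn forward.
- tap_crank (a joint): Crank angle, rad: 0 at the start (arm at the white mark), growing clockwise from above; 1.57 at black, 3.14 at yellow, 4.71 at green, where the red collar on the tap meets the blank (hard stop at 4.80). Needs about 3 N at the knob and stays where it is left.
- other_crank (a joint): Angle, rad, of the like crank with the blue knob on the other station (same sizes, crank 6 mm lower); 0 at the start. It turns as easily and is to stay as it is.
Mind the look-alikes: they are no part of the job. Leave any brown or purple look-alike of the tap_station alone.

How it is judged:
By the outcome, as a careful person would: the job done as asked, in the order asked, and still so for the second after the job is handed in, with the robot touching nothing.
It also fails if it takes over 51 s, if anything falls off the work surface, if the arm or the gripper's body presses on something with over 40 N, if the wrist force passes 120 N, or if a joint passes its speed limit or range.

## Working session

There is one attempt and no reset: what is moved stays moved. The work goes in short steps, Python scripts to look and compute and a tool call to move; the robot and the scene stay as the last step left them, time stands still between calls to the robot, and variables do not carry over. Pictures are saved under pics/ and viewed, at most 10 in all, crops included, and the job is handed in when it is done.

Besides the shell and the picture viewer there is one more tool, called as a command line: name --argument value ..., lists and objects as JSON in quotes. arm_command: Moves the arm, as the interface text tells. Its arguments: {"type":"object","properties":{"increments":{"type":"array","items":{"type":"number"}},"jaw":{"type":"number"},"force":{"type":"number"}},"required":["increments"]}

```bash
mkdir -p pics; cat > h.py <<'E'
from plant import *
import numpy as np, cv2
def save(n,f):
    c=read_camera(n); cv2.imwrite('pics/'+f,c['image'][:,:,::-1]); return c
def K(c):
    f=200/np.tan(np.radians(c['fov_y'])/2); return f,c['cx'],c['cy']
def ray(c,u,v):
    f,cx,cy=K(c); R=np.array(c['R']);t=np.array(c['t'])
    return -R.T@t, R.T@np.array([(u-cx)/f,(v-cy)/f,1])
def plane(c,u,v,z):
    o,d=ray(c,u,v); return o+d*(z-o[2])/d[2]
def pt(c,u,v):
    o,d=ray(c,u,v); return o+d*c['depth'][int(v),int(u)]
E
python3 - <<'E'
from h import *
import pickle
s=get_state();print(s['ee_pos'],s['orientation'],s['force'],s['finger_gap'])
a=save('scene','s1.png');b=save('side','d1.png')
pickle.dump((a,b),open('c.pkl','wb'))
for c in(a,b): print(c['fov_y'],c['cx'],c['cy'],-np.array(c['R']).T@c['t'])
E
```

```text
[ 6.49567051e-01 -3.88809276e-05  2.30422772e-01] [-3.14003194e+00  1.44150101e-04  1.57078754e+00] [0.26946095 0.4752825  0.27300677] 0.08549590982852134
51.55682504940518 322.02338953435515 199.20587757842756 [ 0.96829158 -0.35203011  0.87279876]
55.416710384719046 323.7206746764768 198.468965966917 [ 0.22054391 -0.53196789  0.71808425]
```

View pics/s1.png

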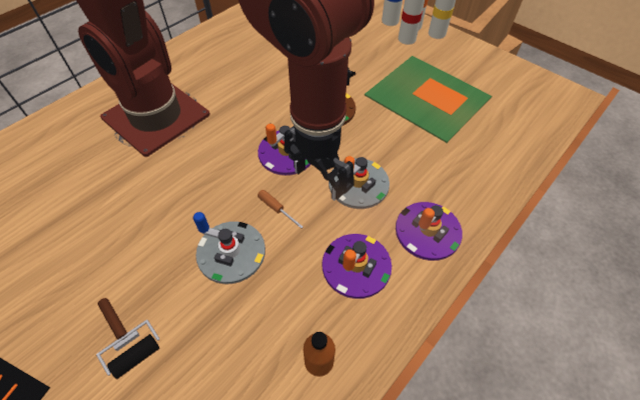

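View pics/d1.png

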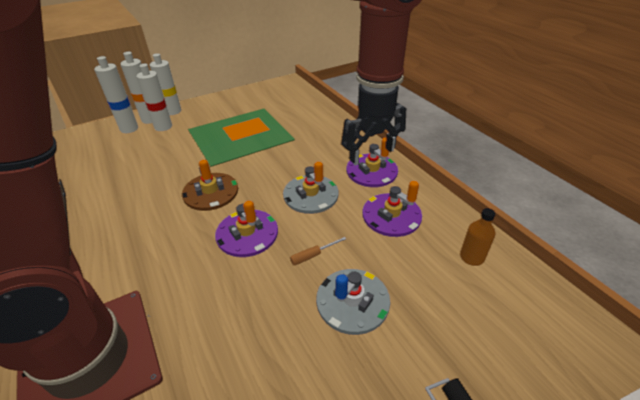

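The scene view shows four purple or brown look-alikes at about (283,152), (357,265), (428,230) and (345,105). The grey stations are at (228,250) with the blue knob and (358,183) with an orange knob. In the side view the grey/orange one is at (311,190), next to purple (247,232), (372,168), (392,213) and brown (210,190). Only the grey base with the orange knob fits, so I'll enlarge it to confirm and measure.

```bash
python3 - <<'E'
from h import *
import pickle
a,b=pickle.load(open('c.pkl','rb'))
def crop(c,x,y,w,h): return cv2.resize(c['image'][y:y+h,x:x+w,::-1],(400,400*h//w),interpolation=cv2.INTER_CUBIC)
cv2.imwrite('pics/crop1.png',np.hstack([crop(b,270,150,80,80),crop(a,315,140,80,80)]))
for c,(x,y,w,h) in((b,(275,150,75,70)),(a,(315,140,80,75))):
    im=c['image'][y:y+h,x:x+w]; hsv=cv2.cvtColor(im,cv2.COLOR_RGB2HSV)
    H,S,V=[hsv[...,i].astype(int) for i in range(3)]
    for n,m in dict(orange=(H>6)&(H<15)&(S>190)&(V>120),green=(H>45)&(H<80)&(S>110),yellow=(H>21)&(H<32)&(S>170)&(V>150),white=(S<40)&(V>185),grey=(S<60)&(V>80)&(V<175),red=((H<5)|(H>174))&(S>150)).items():
        k,l,st,ce=cv2.connectedComponentsWithStats(m.astype(np.uint8))
        for i in range(1,k):
            if st[i,4]>=8:
                u,v=ce[i]+[x,y]; print(n,st[i],ce[i]+[x,y],plane(c,u,v,.014).round(4),pt(c,u,v).round(4))
E
```

```text
orange [45 15  3 16 28] [321.39285714 173.32142857] [0.6767 0.2628 0.014 ] [0.609  0.1448 0.1186]
orange [40 22  2  9 11] [315.45454545 176.        ] [0.6548 0.2607 0.014 ] [0.596  0.1533 0.1094]
green [54 32  6  4 14] [331.64285714 183.28571429] [0.6783 0.206  0.014 ] [0.6795 0.2079 0.0122]
yellow [21 26  7  4 18] [298.83333333 177.38888889] [0.6089 0.2805 0.014 ] [0.6082 0.2791 0.0153]
yellow [29 34 12  4 20] [309.05 185.95] [0.6156 0.2295 0.014 ] [0.5991 0.1977 0.0433]
grey [33 23  7  8 38] [311.15789474 176.78947368] [0.6419 0.264  0.014 ] [0.5978 0.1806 0.0878]
grey [   8   27   56   36 1141] [310.1665206  196.56266433] [0.5955 0.1866 0.014 ] [0.5963 0.1882 0.0125]
red [30 28  9  7 28] [308.92857143 182.        ] [0.6241 0.2457 0.014 ] [0.5983 0.1959 0.059 ]
orange [30 16  9  8 43] [349.18604651 159.25581395] [0.5392 0.2489 0.014 ] [0.6051 0.1567 0.1458]
green [62 53  7  6 27] [380.07407407 195.40740741] [0.6748 0.2089 0.014 ] [0.6758 0.2069 0.017 ]
yellow [58 23  7  5 21] [375.85714286 165.0952381 ] [0.6056 0.2813 0.014 ] [0.6071 0.2786 0.0177]
white [25 56  5  4 16] [342.  197.5] [0.6069 0.1387 0.014 ] [0.6089 0.136  0.0187]
grey [20 19 10  7 30] [339.13333333 161.86666667] [0.525  0.2236 0.014 ] [0.6957 0.0019 0.3448]
grey [  23   20   51   48 1071] [367.65919701 189.33613445] [0.6394 0.2027 0.014 ] [0.6463 0.191  0.0322]
grey [38 23 10 11 44] [356.52272727 168.97727273] [0.5755 0.2359 0.014 ] [0.6101 0.1841 0.0897]
grey [29 24  5  5 15] [346.2 165.8] [0.548  0.2258 0.014 ] [7.118e-01 6.000e-04 3.487e-01]
grey [19 36  5  6 20] [335.7  178.45] [0.5551 0.1743 0.014 ] [0.5541 0.1757 0.0118]
grey [14 42  7 18 57] [332.42105263 191.66666667] [0.5769 0.1362 0.014 ] [ 0.6944 -0.0104  0.2718]
red [40 29 12  8 41] [361.07317073 173.6097561 ] [0.5944 0.2318 0.014 ] [0.6137 0.2016 0.0583]
```

View pics/crop1.png

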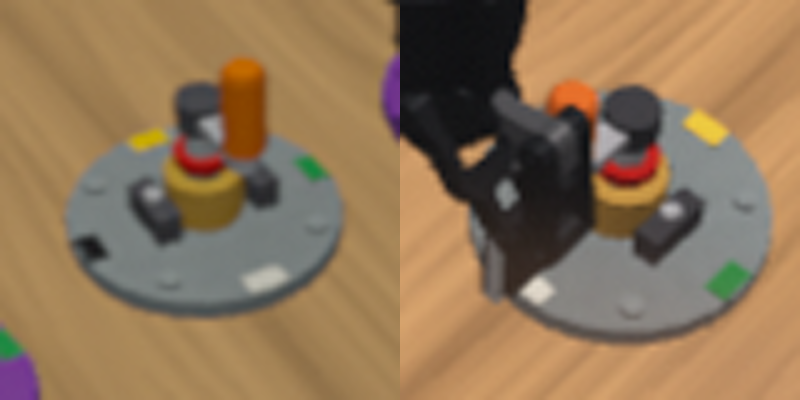

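Both crops show the same thing: grey base, brass blank and orange knob above the white mark. White is at about (343,198) and green at (380,195) in the scene view. The axis is roughly (0.606, 0.209) and the knob roughly (0.606, 0.159). I'll move above it and refine with the wrist camera.

arm_command --increments '[-0.55, 2.0, 0.6, 0, 0, 0, -0.55, 2.0, 0.6, 0, 0, 0, -0.55, 2.0, 0.6, 0, 0, 0, -0.55, 2.0, 0.6, 0, 0, 0, -0.55, 2.0, 0.6, 0, 0, 0, -0.55, 2.0, 0.6, 0, 0, 0, -0.55, 2.0, 0.6, 0, 0, 0, -0.55, 2.0, 0.6, 0, 0, 0]' --jaw 1

```text
time_s: 0.9
ee_pos: [0.6055, 0.1607, 0.2791]
orientation: [-3.141, 0.0, 1.571]
force: [0.4, 0.0, 0.9]
finger_gap: 0.0855
gripper_force: 0.0
```

```bash
cat >> h.py <<'E'
from scipy.spatial.transform import Rotation as Ro
def wrist(f):
    s=get_state(); c=save('wrist',f)
    T=np.eye(4); T[:3,:3]=Ro.from_euler('xyz',s['orientation']).as_matrix(); T[:3,3]=s['ee_pos']
    W=T@np.array(c['tool_from_camera']); c['R']=W[:3,:3].T; c['t']=-W[:3,:3].T@W[:3,3]
    return s,c
def blobs(c,z,kn=('green','yellow','white','black','red','orange'),amin=40):
    hsv=cv2.cvtColor(c['image'],cv2.COLOR_RGB2HSV); H,S,V=[hsv[...,i].astype(int) for i in range(3)]
    M=dict(orange=(H>6)&(H<15)&(S>190)&(V>120),green=(H>45)&(H<80)&(S>110),yellow=(H>21)&(H<32)&(S>170)&(V>150),white=(S<40)&(V>185),black=(V<40),red=((H<5)|(H>174))&(S>150))
    for n in kn:
        k,l,st,ce=cv2.connectedComponentsWithStats(M[n].astype(np.uint8))
        for i in range(1,k):
            if st[i,4]>=amin:
                u,v=ce[i]; print(n,st[i],ce[i].round(1),plane(c,u,v,z).round(4)[:2],pt(c,u,v).round(4))
E
python3 - <<'E'
from h import *
s,c=wrist('w1.png');print(s['ee_pos'],s['orientation'])
blobs(c,.014)
E
```

```text
[0.60546497 0.16073612 0.27909324] [-3.14075889e+00  2.51812370e-04  1.57081942e+00]
green [375 119  10  17 160] [379.3 126.9] [0.6777 0.2071] [0.6775 0.2072 0.0151]
green [552 118  10  17 127] [555.8 125.3] [0.8963 0.2088] [0.6061 0.2313 0.4218]
green [203 154  11  16 149] [208.2 161.4] [0.4611 0.1643] [0.4617 0.1646 0.0156]
green [473 248   9  14 112] [477.  254.3] [0.8218 0.034 ] [0.8203 0.0354 0.0168]
yellow [315  59  17  11 178] [322.9  64.2] [0.6077 0.2796] [0.6077 0.2794 0.0157]
yellow [498  58  19  11 178] [507.   63.3] [0.8245 0.2802] [0.823  0.2798 0.0169]
yellow [132 103  18  11 166] [140.5 108.1] [0.3847 0.2301] [0.3857 0.2301 0.0157]
yellow [413 212  15  10 116] [420.  216.6] [0.738  0.0895] [0.7375 0.09   0.0154]
yellow [297 342  10   7  46] [301.2 345.2] [ 0.5747 -0.1168] [ 0.5748 -0.1149  0.0163]
white [ 93  40  20  14 220] [102.9  46.1] [0.3518 0.2995] [0.3522 0.2994 0.0145]
white [292 123   8   8  42] [295.3 126.7] [0.5735 0.2075] [0.5755 0.209  0.039 ]
white [345 124   8   8  43] [348.6 127.8] [0.6396 0.2061] [0.6376 0.2077 0.0387]
white [523 145  16  24 281] [530.
[... 1829 characters left out ...]
510.2 126.3] [0.8399 0.2077] [0.8135 0.2104 0.06  ]
red [125 159  26  28 251] [141.2 170. ] [0.3737 0.1533] [0.4004 0.1623 0.0609]
orange [  0   0  55  20 363] [25.9  9.5] [0.2719 0.3374] [0.361  0.3091 0.1228]
orange [ 37   0  21  13 154] [49.5  4.5] [0.2998 0.3425] [0.3692 0.3173 0.1064]
orange [500 112  26  31  63] [508.4 125.6] [0.8376 0.2086] [0.8129 0.211  0.0575]
orange [125 157  27  29  60] [142.5 167.5] [0.3758 0.1565] [0.4006 0.1646 0.058 ]
orange [519 169  56  33 929] [541.3 182.9] [0.892  0.1356] [0.8108 0.1628 0.1297]
orange [309 170  25  33 266] [320.9 181.9] [0.6051 0.1374] [0.6054 0.1674 0.1443]
orange [ 86 215  52  37 809] [116.7 230.2] [0.3273 0.0703] [0.4048 0.1151 0.1273]
```

View pics/w1.png

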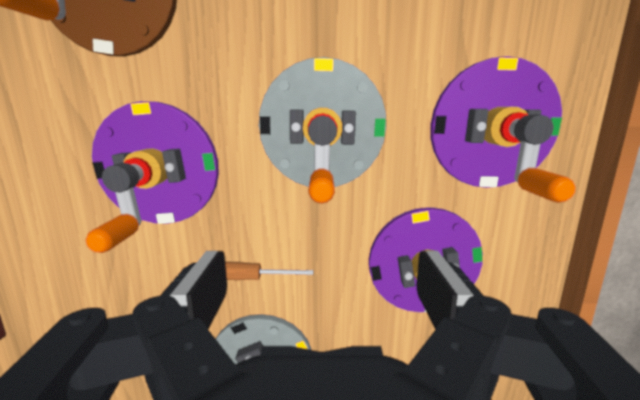

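The wrist view shows the grey station centred at about (322,127), with yellow at (323,64), green at (379,127), black at (265,125) and the knob top at about (321,188). I'll refine the knob using its top face.

```bash
python3 - <<'E'
from h import *
s,c=wrist('w2.png')
P=[]
for v in range(165,206):
    for u in range(305,338):
        r,g,b=c['image'][v,u].astype(int)
        if r>g+40 and c['depth'][v,u]>0:
            p=pt(c,u,v)
            if .1<p[2]<.16: P.append(p)
P=np.array(P);print(len(P),P.min(0),P.max(0)); Q=P[P[:,2]>.139];print(len(Q),(Q.min(0)+Q.max(0))/2,Q.mean(0),Q[:,2].max())
for v in range(112,140,4): print(v,[int(c['image'][v,u].sum()/3) for u in range(255,276,2)])
print(plane(c,265,125,.014))
# hub top
H=[pt(c,u,v) for v in range(105,150) for u in range(300,345) if c['image'][v,u].max()<110 and c['depth'][v,u]>0]
H=np.array(H);H=H[(H[:,2]>.09)&(H[:,2]<.1)];print(len(H),(H.min(0)+H.max(0))/2,H.mean(0))
E
```

```text
705 [0.59360866 0.14961569 0.10030013] [0.61743295 0.17095108 0.14706352]
507 [0.60552615 0.15999509 0.14312673] [0.60563369 0.16034051 0.14381961] 0.1470635204302786
112 [169, 165, 169, 166, 164, 165, 165, 164, 164, 164, 164]
116 [171, 163, 161, 160, 163, 161, 160, 161, 161, 162, 161]
120 [171, 168, 161, 125, 114, 112, 114, 119, 143, 161, 162]
124 [171, 168, 162, 84, 39, 39, 37, 45, 113, 160, 161]
128 [172, 168, 153, 87, 40, 40, 37, 43, 108, 162, 162]
132 [172, 168, 161, 91, 39, 37, 38, 44, 108, 162, 161]
136 [173, 169, 161, 96, 47, 42, 43, 46, 109, 162, 161]
[0.53468459 0.21468824 0.014     ]
573 [0.60641776 0.20844559 0.09396521] [0.60648489 0.20865812 0.09396137]
```

arm_command --increments '[0, -0.17, -2.5, 0, 0, 0, 0, 0, -2.5, 0, 0, 0, 0, 0, -2.5, 0, 0, 0, 0, 0, -2.5, 0, 0, 0, 0, 0, -2.5, 0, 0, 0, 0, 0, -2.5, 0, 0, 0, 0, 0, -1.5, 0, 0, 0, 0, 0, -1.0, 0, 0, 0]'

```text
time_s: 1.8
ee_pos: [0.6055, 0.1575, 0.1028]
orientation: [-3.14, 0.001, 1.57]
force: [-0.1, 0.6, 0.1]
finger_gap: 0.0851
gripper_force: 0.0
```

arm_command --increments '[0, 0, 0, 0, 0, 0, 0, 0, 0, 0, 0, 0, 0, 0, 0, 0, 0, 0, 0, 0, 0, 0, 0, 0, 0, 0, 0, 0, 0, 0, 0, 0, 0, 0, 0, 0, 0, 0, 0, 0, 0, 0, 0, 0, 0, 0, 0, 0]' --jaw 0 --force 25

```text
time_s: 2.6
ee_pos: [0.6063, 0.1585, 0.1053]
orientation: [3.141, -0.0, 1.571]
force: [-3.2, -0.8, 5.3]
finger_gap: 0.0241
gripper_force: 25.4
```

```bash
python3 - <<'E'
from h import *
s=get_state();print(s['ee_pos'],s['force'],s['finger_gap'])
c=np.array([.6065,.2085]);r=.0505;th0=-np.pi/2-.018
def seg(a,b,n):
    A=a+(b-a)*(np.arange(n+1)/n)
    p=np.array([[*(c+r*np.array([np.cos(th0-x),np.sin(th0-x)])),-.008*x/2/np.pi] for x in A])
    print(np.degrees(a),np.degrees(b));print((np.diff(p,axis=0)*100).round(2).tolist(),p[-1])
print(c+r*np.array([np.cos(th0),np.sin(th0)]))
pi=np.pi
for a,b in((0,.25),(.25,.5),(.5,.75),(.75,1),(1,.75),(.75,.5),(.5,.75),(.75,1),(1,1.25),(1.25,1.5)): seg(a*pi,b*pi,8)
E
```

```text
[0.60627338 0.15847143 0.10534353] [-3.17518754 -0.84994635  5.31922823] 0.024145708180468652
[0.60559105 0.15800818]
0.0 45.0
[[-0.49, 0.03, -0.01], [-0.49, 0.08, -0.01], [-0.48, 0.13, -0.01], [-0.46, 0.18, -0.01], [-0.44, 0.22, -0.01], [-0.42, 0.26, -0.01], [-0.39, 0.3, -0.01], [-0.36, 0.34, -0.01]] [ 0.57015417  0.17343962 -0.001     ]
45.0 90.0
[[-0.33, 0.37, -0.01], [-0.29, 0.4, -0.01], [-0.25, 0.43, -0.01], [-0.2, 0.45, -0.01], [-0.16, 0.47, -0.01], [-0.11, 0.48, -0.01], [-0.06, 0.49, -0.01], [-0.02, 0.5, -0.01]] [ 0.55600818  0.20940895 -0.002     ]
90.0 135.0
[[0.03, 0.49, -0.01], [0.08, 0.49, -0.01], [0.13, 0.48, -0.01], [0.18, 0.46, -0.01], [0.22, 0.44, -0.01], [0.26, 0.42, -0.01], [0.3, 0.39, -0.01], [0.34, 0.36, -0.01]] [ 0.57143962  0.24484583 -0.003     ]
135.0 180.0
[[0.37, 0.33, -0.01], [0.4, 0.29, -0.01], [0.43, 0.25, -0.01], [0.45, 0.2, -0.01], [0.47, 0.16, -0.01], [0.48, 0.11, -0.01], [0.49, 0.06, -0.01], [0.5, 0.02, -0.01]] [ 0.60740895  0.25899182 -0.004     ]
180.0 135.0
[[-0.5, -0.02, 0.01], [-0.49, -0.06, 0.01], [-0.48, -0.11, 0.01], [-0.47, -0.16, 0.01], [-0.
[... 527 characters left out ...]
.57143962  0.24484583 -0.003     ]
135.0 180.0
[[0.37, 0.33, -0.01], [0.4, 0.29, -0.01], [0.43, 0.25, -0.01], [0.45, 0.2, -0.01], [0.47, 0.16, -0.01], [0.48, 0.11, -0.01], [0.49, 0.06, -0.01], [0.5, 0.02, -0.01]] [ 0.60740895  0.25899182 -0.004     ]
180.0 225.0
[[0.49, -0.03, -0.01], [0.49, -0.08, -0.01], [0.48, -0.13, -0.01], [0.46, -0.18, -0.01], [0.44, -0.22, -0.01], [0.42, -0.26, -0.01], [0.39, -0.3, -0.01], [0.36, -0.34, -0.01]] [ 0.64284583  0.24356038 -0.005     ]
225.0 270.0
[[0.33, -0.37, -0.01], [0.29, -0.4, -0.01], [0.25, -0.43, -0.01], [0.2, -0.45, -0.01], [0.16, -0.47, -0.01], [0.11, -0.48, -0.01], [0.06, -0.49, -0.01], [0.02, -0.5, -0.01]] [ 0.65699182  0.20759105 -0.006     ]
```

arm_command --increments '[-0.49, 0.03, -0.01, 0, 0, 0, -0.49, 0.08, -0.01, 0, 0, 0, -0.48, 0.13, -0.01, 0, 0, 0, -0.46, 0.18, -0.01, 0, 0, 0, -0.44, 0.22, -0.01, 0, 0, 0, -0.42, 0.26, -0.01, 0, 0, 0, -0.39, 0.3, -0.01, 0, 0, 0, -0.36, 0.34, -0.01, 0, 0, 0]'

```text
time_s: 3.4
ee_pos: [0.571, 0.173, 0.1044]
orientation: [3.14, 0.001, 1.57]
force: [1.2, -2.9, 6.2]
finger_gap: 0.0244
gripper_force: 25.5
```

arm_command --increments '[-0.33, 0.37, -0.01, 0, 0, 0, -0.29, 0.4, -0.01, 0, 0, 0, -0.25, 0.43, -0.01, 0, 0, 0, -0.2, 0.45, -0.01, 0, 0, 0, -0.16, 0.47, -0.01, 0, 0, 0, -0.11, 0.48, -0.01, 0, 0, 0, -0.06, 0.49, -0.01, 0, 0, 0, -0.02, 0.5, -0.01, 0, 0, 0]'

```text
time_s: 4.2
ee_pos: [0.5561, 0.209, 0.1033]
orientation: [-3.141, 0.001, 1.57]
force: [-0.7, -2.8, 8.5]
finger_gap: 0.024
gripper_force: 25.6
```

arm_command --increments '[0.03, 0.49, -0.01, 0, 0, 0, 0.08, 0.49, -0.01, 0, 0, 0, 0.13, 0.48, -0.01, 0, 0, 0, 0.18, 0.46, -0.01, 0, 0, 0, 0.22, 0.44, -0.01, 0, 0, 0, 0.26, 0.42, -0.01, 0, 0, 0, 0.3, 0.39, -0.01, 0, 0, 0, 0.34, 0.36, -0.01, 0, 0, 0]'

```text
time_s: 5.0
ee_pos: [0.5711, 0.2448, 0.1023]
orientation: [-3.141, 0.001, 1.571]
force: [-2.2, -2.3, 7.1]
finger_gap: 0.0243
gripper_force: 25.5
```

arm_command --increments '[0.37, 0.33, -0.01, 0, 0, 0, 0.4, 0.29, -0.01, 0, 0, 0, 0.43, 0.25, -0.01, 0, 0, 0, 0.45, 0.2, -0.01, 0, 0, 0, 0.47, 0.16, -0.01, 0, 0, 0, 0.48, 0.11, -0.01, 0, 0, 0, 0.49, 0.06, -0.01, 0, 0, 0, 0.5, 0.02, -0.01, 0, 0, 0]'

```text
time_s: 5.8
ee_pos: [0.6067, 0.2592, 0.1013]
orientation: [-3.14, 0.0, 1.571]
force: [-3.4, -1.5, 6.4]
finger_gap: 0.024
gripper_force: 25.5
```

arm_command --increments '[0, 0, 0, 0, 0, 0, 0, 0, 0, 0, 0, 0, 0, 0, 0, 0, 0, 0, 0, 0, 0, 0, 0, 0, 0, 0, 0, 0, 0, 0, 0, 0, 0, 0, 0, 0, 0, 0, 0, 0, 0, 0, 0, 0, 0, 0, 0, 0]'

```text
time_s: 6.6
ee_pos: [0.6072, 0.2591, 0.1013]
orientation: [-3.141, 0.0, 1.571]
force: [-1.4, -1.7, 5.2]
finger_gap: 0.0238
gripper_force: 25.3
```

```bash
python3 - <<'E'
from h import *
s=get_state();p=np.array(s['ee_pos']);d=p[:2]-[.6065,.2085];print(p,s['force'],np.hypot(*d),np.degrees((-np.pi/2-.018-np.arctan2(d[1],d[0]))%(2*np.pi)))
a=save('scene','s2.png');b=save('side','d2.png')
f=lambda c,x,y:cv2.resize(c['image'][y:y+100,x:x+100,::-1],(400,400),interpolation=cv2.INTER_CUBIC)
cv2.imwrite('pics/c2.png',np.hstack([f(b,260,120),f(a,310,120)]))
E
```

```text
[0.60721221 0.25908847 0.10132158] [-1.37580142 -1.68688383  5.18900336] 0.05059348599691358 179.77526585285582
```

View pics/c2.png

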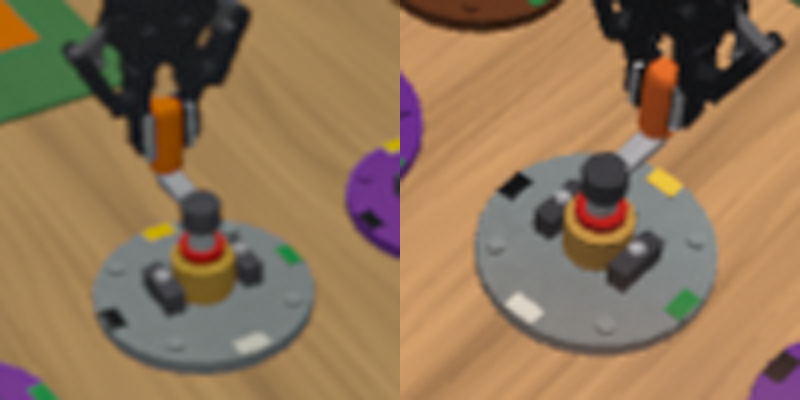

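The crops show the knob held in the pads at about (165,130) on the left and (658,100) on the right, with the arm over the yellow mark. Next is a quarter turn back to black, then a pause.

arm_command --increments '[-0.5, -0.02, 0.01, 0, 0, 0, -0.49, -0.06, 0.01, 0, 0, 0, -0.48, -0.11, 0.01, 0, 0, 0, -0.47, -0.16, 0.01, 0, 0, 0, -0.45, -0.2, 0.01, 0, 0, 0, -0.43, -0.25, 0.01, 0, 0, 0, -0.4, -0.29, 0.01, 0, 0, 0, -0.37, -0.33, 0.01, 0, 0, 0]'

```text
time_s: 7.5
ee_pos: [0.5717, 0.2453, 0.1023]
orientation: [3.141, -0.001, 1.571]
force: [3.6, 1.4, 6.2]
finger_gap: 0.0242
gripper_force: 25.4
```

arm_command --increments '[-0.34, -0.36, 0.01, 0, 0, 0, -0.3, -0.39, 0.01, 0, 0, 0, -0.26, -0.42, 0.01, 0, 0, 0, -0.22, -0.44, 0.01, 0, 0, 0, -0.18, -0.46, 0.01, 0, 0, 0, -0.13, -0.48, 0.01, 0, 0, 0, -0.08, -0.49, 0.01, 0, 0, 0, -0.03, -0.49, 0.01, 0, 0, 0]'

```text
time_s: 8.3
ee_pos: [0.5559, 0.2109, 0.1032]
orientation: [3.141, -0.002, 1.572]
force: [1.5, 4.3, 7.6]
finger_gap: 0.0245
gripper_force: 25.6
```

arm_command --increments '[0, 0, 0, 0, 0, 0, 0, 0, 0, 0, 0, 0, 0, 0, 0, 0, 0, 0, 0, 0, 0, 0, 0, 0, 0, 0, 0, 0, 0, 0, 0, 0, 0, 0, 0, 0, 0, 0, 0, 0, 0, 0, 0, 0, 0, 0, 0, 0]'

```text
time_s: 9.1
ee_pos: [0.5559, 0.2102, 0.1032]
orientation: [-3.141, -0.001, 1.571]
force: [0.8, 0.5, 7.9]
finger_gap: 0.0242
gripper_force: 25.7
```

arm_command --increments '[0.03, 0.49, -0.01, 0, 0, 0, 0.08, 0.49, -0.01, 0, 0, 0, 0.13, 0.48, -0.01, 0, 0, 0, 0.18, 0.46, -0.01, 0, 0, 0, 0.22, 0.44, -0.01, 0, 0, 0, 0.26, 0.42, -0.01, 0, 0, 0, 0.3, 0.39, -0.01, 0, 0, 0, 0.34, 0.36, -0.01, 0, 0, 0]'

```text
time_s: 9.9
ee_pos: [0.5707, 0.2445, 0.1022]
orientation: [-3.14, 0.001, 1.571]
force: [-2.3, -3.0, 10.6]
finger_gap: 0.0241
gripper_force: 25.8
```

arm_command --increments '[0.37, 0.33, -0.01, 0, 0, 0, 0.4, 0.29, -0.01, 0, 0, 0, 0.43, 0.25, -0.01, 0, 0, 0, 0.45, 0.2, -0.01, 0, 0, 0, 0.47, 0.16, -0.01, 0, 0, 0, 0.48, 0.11, -0.01, 0, 0, 0, 0.49, 0.06, -0.01, 0, 0, 0, 0.5, 0.02, -0.01, 0, 0, 0]'

```text
time_s: 10.7
ee_pos: [0.6062, 0.2592, 0.1012]
orientation: [-3.139, 0.0, 1.571]
force: [-2.8, -0.1, 9.1]
finger_gap: 0.0239
gripper_force: 25.7
```

arm_command --increments '[0.49, -0.03, -0.01, 0, 0, 0, 0.49, -0.08, -0.01, 0, 0, 0, 0.48, -0.13, -0.01, 0, 0, 0, 0.46, -0.18, -0.01, 0, 0, 0, 0.44, -0.22, -0.01, 0, 0, 0, 0.42, -0.26, -0.01, 0, 0, 0, 0.39, -0.3, -0.01, 0, 0, 0, 0.36, -0.34, -0.01, 0, 0, 0]'

```text
time_s: 11.5
ee_pos: [0.6413, 0.2448, 0.1003]
orientation: [-3.139, -0.001, 1.572]
force: [-1.5, 1.8, 7.0]
finger_gap: 0.0242
gripper_force: 25.6
```

arm_command --increments '[0.33, -0.37, -0.01, 0, 0, 0, 0.29, -0.4, -0.01, 0, 0, 0, 0.25, -0.43, -0.01, 0, 0, 0, 0.2, -0.45, -0.01, 0, 0, 0, 0.16, -0.47, -0.01, 0, 0, 0, 0.11, -0.48, -0.01, 0, 0, 0, 0.06, -0.49, -0.01, 0, 0, 0, 0, 0, 0, 0, 0, 0]'

```text
time_s: 12.3
ee_pos: [0.6562, 0.2131, 0.0995]
orientation: [-3.14, -0.001, 1.571]
force: [0.5, 2.1, 6.1]
finger_gap: 0.0243
gripper_force: 25.3
```

```bash
python3 - <<'E'
from h import *
s=get_state();p=np.array(s['ee_pos']);d=p[:2]-[.6065,.2085];print(p,s['force'],np.hypot(*d),np.degrees((-np.pi/2-.018-np.arctan2(d[1],d[0]))%(2*np.pi)))
E
```

```text
[0.65620354 0.21307763 0.09953041] [0.5129833  2.09564936 6.12940074] 0.04991389432066703 263.70666025335225
```

arm_command --increments '[0.03, -0.2, 0, 0, 0, 0, 0.02, -0.2, 0, 0, 0, 0, 0, -0.15, 0, 0, 0, 0, 0, 0, 0, 0, 0, 0, 0, 0, 0, 0, 0, 0, 0, 0, 0, 0, 0, 0, 0, 0, 0, 0, 0, 0, 0, 0, 0, 0, 0, 0]'

```text
time_s: 13.1
ee_pos: [0.657, 0.2073, 0.0992]
orientation: [-3.14, 0.0, 1.571]
force: [-4.7, 2.9, 5.2]
finger_gap: 0.024
gripper_force: 25.4
```

```bash
python3 - <<'E'
from h import *
s=get_state();p=np.array(s['ee_pos']);d=p[:2]-[.6065,.2085];print(p,s['force'],np.hypot(*d),np.degrees((-np.pi/2-.018-np.arctan2(d[1],d[0]))%(2*np.pi)))
E
```

```text
[0.65697581 0.20733186 0.09924962] [-4.69776046  2.91136812  5.24153487] 0.05048932365860031 270.2944109019519
```

Crank is at 270.3°. Opening the gripper, then rising straight up. The fingers open along x, and the hub top stays below their tips.

arm_command --increments '[0, 0, 0, 0, 0, 0, 0, 0, 0, 0, 0, 0, 0, 0, 0, 0, 0, 0, 0, 0, 0, 0, 0, 0, 0, 0, 0, 0, 0, 0, 0, 0, 0, 0, 0, 0, 0, 0, 0, 0, 0, 0, 0, 0, 0, 0, 0, 0]' --jaw 1

```text
time_s: 13.9
ee_pos: [0.6576, 0.2073, 0.0996]
orientation: [3.142, -0.0, 1.571]
force: [-0.6, -0.7, 0.4]
finger_gap: 0.0852
gripper_force: 0.0
```

arm_command --increments '[0, 0, 0.5, 0, 0, 0, 0, 0, 1.5, 0, 0, 0, 0, 0, 2.5, 0, 0, 0, 0, 0, 2.5, 0, 0, 0, 0, 0, 2.5, 0, 0, 0, 0, 0, 2.5, 0, 0, 0, 0, 0, 2.5, 0, 0, 0, 0, 0, 2.5, 0, 0, 0]'

```text
time_s: 14.7
ee_pos: [0.6576, 0.2073, 0.2724]
orientation: [3.14, -0.001, 1.571]
force: [1.1, -0.2, 0.1]
finger_gap: 0.0857
gripper_force: 0.0
```

arm_command --increments '[0, 0, 0, 0, 0, 0, 0, 0, 0, 0, 0, 0, 0, 0, 0, 0, 0, 0, 0, 0, 0, 0, 0, 0, 0, 0, 0, 0, 0, 0, 0, 0, 0, 0, 0, 0, 0, 0, 0, 0, 0, 0, 0, 0, 0, 0, 0, 0]'

```text
time_s: 15.5
ee_pos: [0.6576, 0.2073, 0.2695]
orientation: [-3.141, 0.0, 1.571]
force: [-0.3, -0.2, 0.8]
finger_gap: 0.0856
gripper_force: 0.0
```

```bash
python3 - <<'E'
from h import *
s,c=wrist('w3.png')
hsv=cv2.cvtColor(c['image'],cv2.COLOR_RGB2HSV)
P=np.array([pt(c,u,v) for v in range(60,300) for u in range(150,450) if 4<hsv[v,u,0]<16 and hsv[v,u,1]>150 and c['depth'][v,u]>0])
Q=P[(P[:,2]>.132)&(np.hypot(P[:,0]-.6065,P[:,1]-.2085)<.075)];m=(Q.min(0)+Q.max(0))/2
print(len(Q),m,Q.mean(0))
for q in(m,Q.mean(0)):
    d=q[:2]-[.6065,.2085];print(np.hypot(*d),np.degrees((-np.pi/2-.018-np.arctan2(d[1],d[0]))%(2*np.pi)))
E
```

```text
267 [0.65631077 0.20868758 0.13601825] [0.65653554 0.20993079 0.13668339]
0.04981111905068913 268.752912643057
0.050055988965834124 267.3307227082365
```

View pics/w3.png

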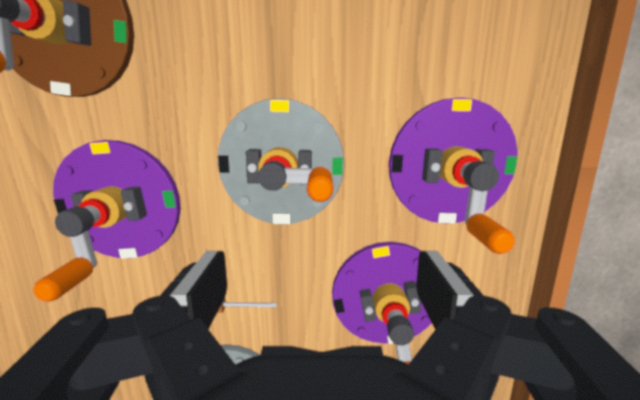

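The wrist view shows the crank released, with the knob at (320,185) over the green mark at (337,166). The apparent offset is perspective lean. The same top-face measurement read about 1.4 mm high in y at the start, so correcting for that puts the crank at about 270°.

```bash
python3 -c "
from plant import *
print(sign_off())"
```

```text
the job is handed in; nothing more can be done
None
```

The job is handed in: I turned the orange-knob crank half a turn forward to yellow, a quarter back to black, and half a turn forward to green, ending at about 270° (4.71 rad). I didn't check the red collar's contact separately; it should be on the blank at that angle. The crank is released, the gripper is clear, and the blue-knob crank was not touched.

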